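# Clamp the glue-up press to the click

### The job

Two small wooden presses stand on the craft table. Tighten the one that has the click wrench on its bolt (round ratchet head, thick round rubber grip): swing the wrench clockwise as seen from above until it breaks over with a click, stop at once before the handle is pushed right through its free travel, then let it spring back straight and leave the wrench standing where it clicked. Leave the other press's plain flat spanner as it is.

Things in the scene. Friction and masses are not known exactly. Their poses are not given: they have to be found in the camera images.
- wrench_grip (a point): middle of the click wrench's round rubber grip, on the handle's centre line, 145 mm above the table and 150 mm from the bolt axis. Grip 28 mm thick, from 107 to 192 mm from the axis, then an end cap to 202 mm; further in a 20 mm steel tube and the 42 mm disc head that stays on the bolt. x points outward along the handle, z up. A push of about 8 N here turns it at first, 11 N at the click (a firm pinch feels less)
- bolt_axis (a point): point on the vertical axis of the bolt, level with the handle's centre line: head and handle both turn about it. The wrench needs 0.5 to 1 rad of turning to click. Under the handle lies only the press: a wooden beam 45 x 220 mm, centred under the bolt, top 103 mm above the table, with a nut (top 110 mm) 92 mm either side of the bolt, on a base 160 x 220 mm
- click (a joint): break-over: angle of the handle against its head about the bolt axis, rad. 0 (straight) while tightening; grows clockwise from above once it clicks, the push falling steadily (8 N at 0.1, 5 N at 0.2); a stop ends this free travel at 0.28. With the push taken away the handle springs back to 0 and the bolt stays tight (turning it back takes about 4 N at the grip)
- spanner (a joint): turn of the plain flat steel spanner on the other press's bolt, rad, 0 at the start; to be left alone. Spanner 197 mm from bolt axis to end, shank 15 mm wide, 134 mm above the table

How it is judged:
By the outcome, as a careful person would: the job done as asked, in the order asked, and still so for the second after the job is handed in, with the robot touching nothing.
It also fails if it takes over 38 s, if anything falls off the work surface, if the arm or the gripper's body presses on something with over 40 N, if the wrist force passes 120 N, or if a joint passes its speed limit or range.

### The arm

A 6-joint arm with a two-finger parallel gripper is mounted at the origin on the work surface. World frame = base frame: x ahead of the robot, y to its left, z up, the work surface at z = 0. Lengths are in mm, angles in degrees, forces in N, time in s.
With the tool pointing down it reaches from about 300 to 750 mm from the base axis. Payload 8.5 kg.
Tool frame: the origin (TCP) lies between the finger pads; the fingertips stand 19 mm ahead of it and the grasp point (between the pads) is the TCP (arm.tip_reach is the distance from the TCP to the fingertips, in mm); z points along the fingers, y is the line along which they close (so a half turn about z gives the same grasp; the last joint's range is limited). The gripper opens to 88 mm and grips with 3 to 60 N. Pads are 18 mm wide; open, the fingers measure 123 mm over their backs; the gripper's body (75 mm by 187 mm) begins 45 mm behind the grasp point.
Start: joints at [59.341, 21.807, 74.336, -0, 83.858, -12.336], TCP at [172.898, 522.098, 218.948] pointing down, gripper open.
Joint ranges: [-178.18, 178.18], [-50.72, 133.34], [12.68, 142.11], [-81.47, 261.47], [9.98, 163.14], [-165.26, 165.26]. Speed limits (degrees/s): [136.94, 136.94, 180, 180, 180, 180].

### API

Orientations are given as a 3x3 rotation matrix whose columns are the frame's x, y, z axes.
In Python, from bench import arm gives the robot as it stands. Calls block until the motion is done:
- arm.reach(position, orientation): joint-space move of the TCP to a pose.
- arm.move_straight(position, rotation=None, max_speed=150, contact_N=None): straight line of the TCP; rotation=None keeps the orientation; max_speed is the mean speed in mm/s. With contact_N (N) it stops when the force on the tool has changed by that much, and returns True; else False.
- arm.set_joints(angles): joint-space move.
- arm.open_gripper() and arm.grab(grip_force=None): open the fingers fully, or close them until they stop; grip_force is the grip in N (None keeps the last).
- arm.wait(seconds).
- arm.inverse_kinematics(position, orientation): joint angles nearest the present ones, or None.
- arm.grab_frame(name): name is "scene" or "top" or "wrist"; returns a dict with "img" (480x640x3 uint8, red, green, blue), "intrinsics" (3x3 intrinsics, pixels), "k1" (the pictures are not rectified: a ray, as slopes to the right and down, at radius r is drawn at 1 + k1 r^2 times it, then the intrinsics apply), "T" (4x4, takes a point from camera to world coordinates). Camera axes: x right, y up, looking along -z (the intrinsics and any distortion apply to the point x, -y, -z); pixel columns grow to the right and rows downward; lengths in mm; the calibration is good to about 2 mm. A picture is of the moment at which its call begins. There is no depth.
A pose or a line that the arm cannot do raises arm.Unreachable and nothing moves.
- arm.close_job(): hands the job in; it is judged then, once.
Trained networks look in a picture, given as the dict that the camera call returned (one of the last four; its "shot" number tells which), for a name from the list of things; names that differ only in an ending like _2 or _b are one class to them, and where a whole thing is asked for, a point or a joint stands for the part that bears it (a point fixed in the world has none). Each returns a list of dicts, best first, with "p" (0 to 1); they miss things now and then, are a little off and sometimes report something else, mostly with a low value. They report only what shows in the picture. A call takes as long as a camera call.
- arm.outline_of(name, picture): "mask" (480x640 bool, what is visible of it) and "rect" ([left, top, right, bottom] as shares, 0 to 1, of the picture: columns of its width, rows of its height, round what is visible of it).
- arm.pinpoint(name, picture): "at" ([column, row] as shares, 0 to 1, of the picture: columns of its width, rows of its height: a listed point, or the origin of a listed thing).
Readings, each from a call of its own:
- arm.read_clock(): time.
- arm.read_joints(): joint angles.
- arm.read_qvel(): joint speeds.
- arm.read_joint_torque(): joint torques, N m.
- arm.read_position(): TCP position.
- arm.read_ee_rot(): TCP orientation.
- arm.read_wrist_force(): force on the tool from outside, world axes, zero at the start.
- arm.read_wrist_torque(): the same for the moment, N m.
- arm.read_width(): finger opening in mm.
- arm.read_gripper_force(): force on a finger pad.
Only numpy, scipy, OpenCV 4.12 (cv2) and the standard library are available. Lean on these libraries where they do the work, as an engineer would, in place of code of your own. Each camera call takes 0.05 s, during which the arm holds its last target. There are 200 camera calls.

## Working session

There is one attempt and no reset: what is moved stays moved. The work goes in short steps, each a Python script; the robot and the scene stay as the last script left them, time stands still between calls to the robot, and variables do not carry over. Pictures are saved under pics/ and viewed, at most 10 in all, crops included, and the job is handed in when it is done.

```bash
mkdir -p pics; cat > h.py <<'E'
import numpy as np, cv2
from bench import arm
def ray(f,at):
    K=np.array(f["intrinsics"]);k=f["k1"];T=np.array(f["T"])
    u,v=at[0]*640,at[1]*480
    d=np.array([(u-K[0,2])/K[0,0],(v-K[1,2])/K[1,1]]);s=d.copy()
    for _ in range(20): s=d/(1+k*(s@s))
    return T[:3,3],T[:3,:3]@np.array([s[0],-s[1],-1])
def onz(f,at,z):
    o,d=ray(f,at); return o+d*(z-o[2])/d[2]
E
python3 - <<'E'
from h import *
ims=[]
for c in("top","scene"):
    f=arm.grab_frame(c); im=f["img"][:,:,::-1].copy()
    for n,z in(("wrench_grip",145),("bolt_axis",145),("spanner",134)):
        for r in arm.pinpoint(n,f)[:3]:
            print(c,n,round(r["p"],2),np.round(np.array(r["at"])*[640,480]),onz(f,r["at"],z).round(1))
    cv2.imwrite(f"pics/{c}.png",im)
print(arm.read_clock(),arm.read_ee_rot())
E
```

```text
top wrench_grip 0.88 [195. 231.] [459.1 320.3 145. ]
top bolt_axis 0.91 [274. 223.] [476.9 162.2 145. ]Traceback (most recent call last):
  File "<stdin>", line 6, in <module>
ValueError: it knows: bolt_axis, wrench_grip
```

```bash
python3 - <<'E'
from h import *
for c in("top","scene"):
    f=arm.grab_frame(c); im=f["img"][:,:,::-1].copy()
    for n,z in(("wrench_grip",145),("bolt_axis",145)):
        for r in arm.pinpoint(n,f)[:3]:
            print(c,n,round(r["p"],2),np.round(np.array(r["at"])*[640,480]),onz(f,r["at"],z).round(1))
    for n in("wrench_grip","spanner"):
      try:
        for r in arm.outline_of(n,f)[:2]: print(c,n,r["p"],(np.array(r["rect"])*[640,480,640,480]).round())
      except Exception as e: print(e)
    cv2.imwrite(f"pics/{c}.png",im)
print(arm.read_clock(),arm.read_ee_rot())
E
```

```text
top wrench_grip 0.9 [197. 231.] [459.1 315.3 145. ]
top bolt_axis 0.56 [272. 220.] [482.4 167.8 145. ]
top wrench_grip 0.61 [170. 221. 250. 242.]
top spanner 0.81 [363. 182. 458. 247.]
scene wrench_grip 0.91 [386. 168.] [460.4 299.4 145. ]
scene bolt_axis 0.91 [362. 219.] [482.  158.4 145. ]
scene wrench_grip 0.74 [369. 144. 400. 203.]
scene spanner 0.86 [214. 313. 354. 398.]
0.65 [[-9.49299521e-01  3.14373059e-01 -1.01982601e-05]
 [ 3.14373059e-01  9.49299521e-01  6.34070732e-06]
 [ 1.16745510e-05  2.81317218e-06 -1.00000000e+00]]
```

View pics/top.png

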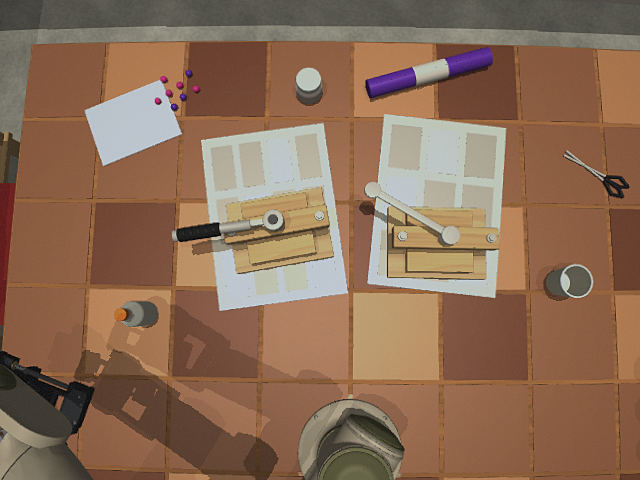

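View pics/scene.png

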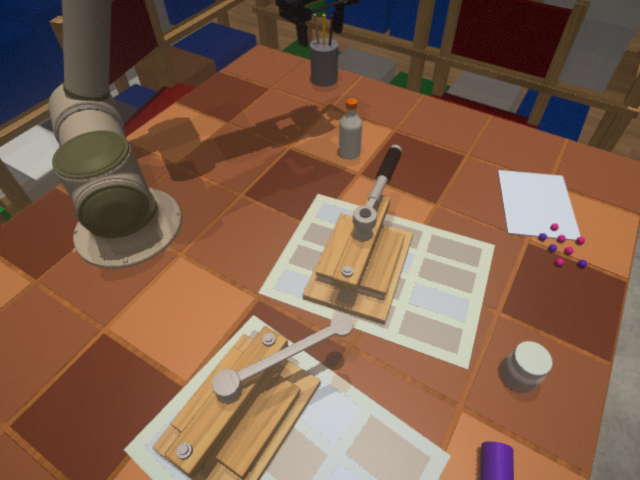

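The top view shows the click wrench on the left press: head at about (272,220), grip at about (195,232). The plain spanner is on the right press, running from (450,236) to (373,190). Clockwise means the grip moves toward +x, away from the robot. I'll hover on the near side and take a wrist picture.

```bash
python3 - <<'E'
from h import *
phi=np.radians(97); r=np.array([np.cos(phi),np.sin(phi),0]); t=np.array([r[1],-r[0],0])
R=np.column_stack([-t,r,[0,0,-1]])
arm.reach([405,290,300],R); arm.grab(40)
f=arm.grab_frame("wrist")
for n in("wrench_grip","bolt_axis"):
    for q in arm.pinpoint(n,f)[:2]: print(n,round(q["p"],2),np.round(np.array(q["at"])*[640,480]),onz(f,q["at"],145).round(1))
cv2.imwrite("pics/w.png",f["img"][:,:,::-1]); print(arm.read_clock(),arm.read_wrist_force(),arm.read_joints(),arm.read_width())
E
```

```text
wrench_grip 0.9 [332. 265.] [456.6 311.4 145. ]
bolt_axis 0.92 [178. 272.] [483.8 158.9 145. ]
3.375 [ 0.07620054 -0.10684481  0.63873971] [ 2.19602375e+01  1.37598013e+01  7.28215893e+01  1.31374740e-04
  9.34167603e+01 -7.50395976e+01] 0.40580858781588053
```

View pics/w.png

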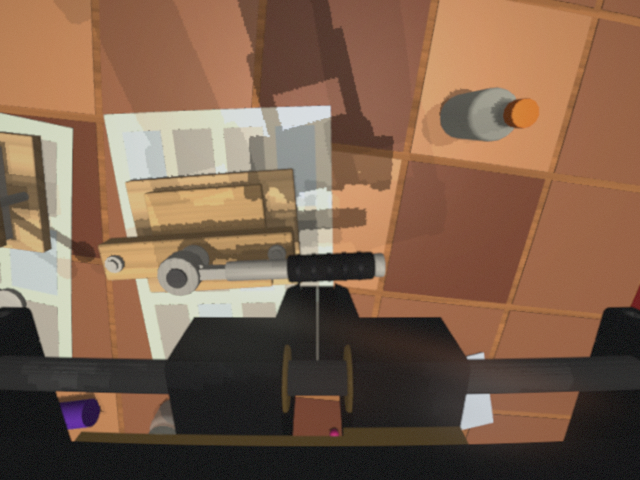

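The wrist view confirms it: head at about (180,270), grip at about (332,265), so the handle sits near 100° about a bolt at roughly (483,160). I'll descend on the near side and start pushing, stopping short of 0.4 rad.

```bash
cat >> h.py <<'E'
B=np.array([483,160,0.])
def pose(phi,s=23,z=140):
    r=np.array([np.cos(phi),np.sin(phi),0]); t=np.array([r[1],-r[0],0])
    p=B+150*r-s*t; p[2]=z
    return p,np.column_stack([-t,r,[0,0,-1]]),t
def moment(f0):  # tangential push at 150 mm, N, from the force moment about the bolt
    F=np.array(arm.read_wrist_force())-f0; d=np.array(arm.read_position())-B
    return (d[0]*F[1]-d[1]*F[0])/150, F
E
python3 - <<'E'
from h import *
a0=np.radians(112)
p,R,t=pose(a0); arm.reach(p+[0,0,100],R); arm.move_straight(p,R)
f0=np.array(arm.read_wrist_force()); np.save("f0.npy",f0); print(arm.read_clock(),f0.round(2))
phi=a0
while phi>np.radians(100)-.36:
    phi-=.03; p,R,t=pose(phi); arm.move_straight(p,R,max_speed=60)
    m,F=moment(f0); print(round(np.degrees(phi),1),round(m,2),F.round(1),round(arm.read_clock(),2),np.round(np.array(arm.read_position())-p,1))
    if abs(m)>25: break
E
```

```text
4.55 [ 0.3  -0.65 -1.06]
110.3 -0.43 [0.1 0.6 0.7] 4.8 [0.5 0.2 0.8]
108.6 -0.29 [-0.5  1.5  1.5] 5.05 [ 0.  -0.   0.2]
106.8 0.61 [-1.   0.7  0.8] 5.3 [-0. -0.  0.]
105.1 -0.03 [-0.3  0.8  1.4] 5.55 [-0.1 -0.1 -0.1]
103.4 0.76 [-1.1  0.6  0.8] 5.8 [-0.1 -0.1 -0.1]
101.7 -0.57 [0.2 1.2 1.2] 6.05 [-0.1 -0.  -0.1]
100.0 0.4 [-0.8  1.1  1.1] 6.3 [-0.1 -0.1 -0.1]
98.2 -0.02 [-0.1  0.4  1.2] 6.55 [-0.1 -0.1 -0.1]
96.5 1.6 [-1.9  1.   2.5] 6.8 [-0.3 -0.   0. ]
94.8 3.82 [-3.7 -0.6  6.3] 7.05 [-0.3 -0.   0.2]
93.1 3.01 [-3.1  0.5  5.9] 7.3 [0.1 0.1 0.3]
91.4 2.81 [-2.8 -0.2  7.4] 7.55 [0.1 0.1 0.4]
89.7 2.54 [-2.5  0.   7.2] 7.8 [0.1 0.1 0.3]
87.9 3.57 [-3.6  0.5  5.8] 8.05 [0.1 0.1 0.4]
86.2 0.33 [-0.4  0.5  4.1] 8.3 [0.4 0.1 0.2]
84.5 -0.48 [0.4 0.8 0.9] 8.55 [ 0.2 -0.  -0.3]
82.8 0.03 [-0.1  1.2  2.2] 8.8 [-0.1 -0.1 -0.3]
81.1 0.47 [-0.5  0.1  1.3] 9.05 [-0.1 -0.1 -0.1]
79.3 0.56 [-0.5  1.4  1.8] 9.3 [-0.1 -0.  -0.1]
```

The force vanished after a mostly vertical scrape, so the handle may not have turned. I'll look.

```bash
python3 - <<'E'
from h import *
out=[]
for c in("scene","wrist"):
    f=arm.grab_frame(c); out.append(f["img"][:,:,::-1])
    for n in("wrench_grip","bolt_axis"):
        for q in arm.pinpoint(n,f)[:1]: print(c,n,round(q["p"],2),np.round(np.array(q["at"])*[640,480]),onz(f,q["at"],145).round(1))
s=cv2.resize(out[0][90:290,240:500],None,fx=2,fy=2)
w=cv2.resize(out[1],(400,300)); 
cv2.imwrite("pics/b1.png",s);cv2.imwrite("pics/b2.png",out[1])
print(arm.read_position(),arm.tip_reach,arm.read_clock())
E
```

```text
scene wrench_grip 0.61 [387. 167.] [459.3 304.1 145. ]
scene bolt_axis 0.56 [362. 220.] [483.5 157.5 145. ]
wrist wrench_grip 0.63 [303. 232.] [458.1 310.8 145. ]
wrist bolt_axis 0.96 [ 44. 325.] [484.3 161.4 145. ]
[488.02155802 311.66214307 140.02000005] 19.0 9.6
```

View pics/b1.png

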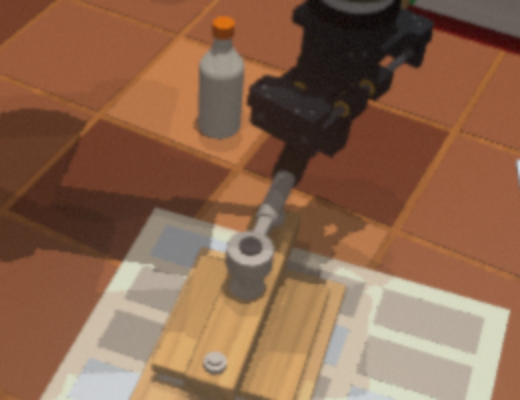

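View pics/b2.png

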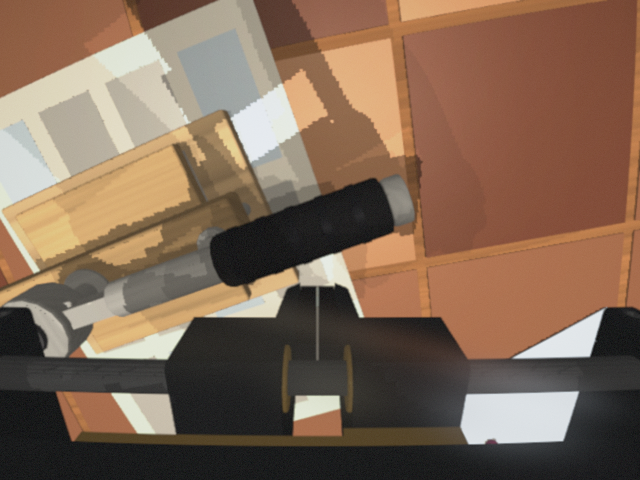

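```bash
cat >> h.py <<'E'
def proj(f,P):
    T=np.array(f["T"]);c=T[:3,:3].T@(np.array(P)-T[:3,3]);s=np.array([c[0],-c[1]])/-c[2]
    s=s*(1+f["k1"]*(s@s));K=np.array(f["intrinsics"]);return np.round([K[0,0]*s[0]+K[0,2],K[1,1]*s[1]+K[1,2]])
E
python3 - <<'E'
from h import *
p=np.array(arm.read_position())
for c in("scene","wrist"):
    f=arm.grab_frame(c)
    print(c,"tcp",proj(f,p),"tip",proj(f,p-[0,0,19]),"body",proj(f,p+[0,0,45]),np.array(f["T"])[:3].round(2).tolist())
    if c=="scene": cv2.imwrite("pics/b3.png",cv2.resize(f["img"][80:230,330:480,::-1],None,fx=4,fy=4,interpolation=cv2.INTER_CUBIC))
print(arm.read_ee_rot(),arm.read_width())
E
```

```text
scene tcp [402. 172.] tip [400. 179.] body [405. 153.] [[0.86, -0.39, 0.34, 696.82], [0.52, 0.66, -0.55, -315.95], [-0.01, 0.64, 0.76, 720.08]]
wrist tcp [316. 283.] tip [316. 269.] body [315. 332.] [[0.18, -0.94, -0.3, 410.7], [0.98, 0.17, 0.06, 326.91], [-0.0, -0.31, 0.95, 306.02]]
[[-9.82795443e-01  1.84697366e-01 -2.07521558e-05]
 [ 1.84697366e-01  9.82795443e-01  9.50937371e-07]
 [ 2.05707598e-05 -2.89829160e-06 -1.00000000e+00]] 0.5121936599520132
```

View pics/b3.png

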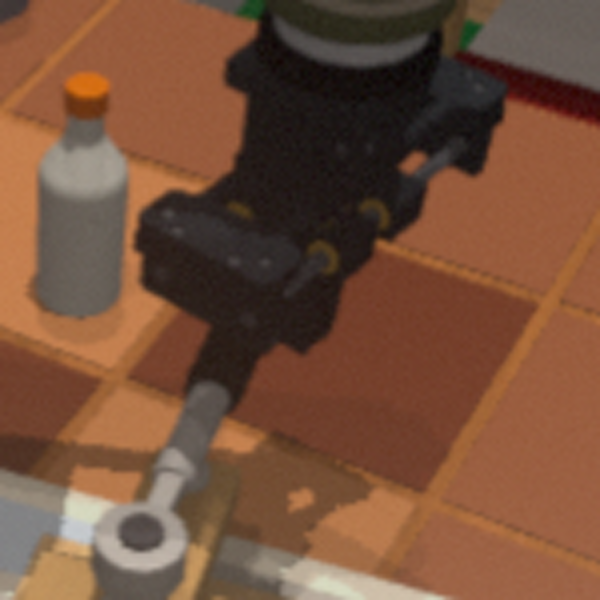

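The TCP projects to crop (288,368), but no finger shows there: the visible jaw ends at about (310,345). So the closed fingers end higher than stated. I'll raise the arm back over the near side and compare the jaws closed and open.

```bash
python3 - <<'E'
from h import *
p=np.array(arm.read_position())
arm.move_straight(p+[0,0,90],max_speed=300)
q,R,t=pose(np.radians(115),z=230); arm.reach(q,R)
def shot():
    p=np.array(arm.read_position()); f=arm.grab_frame("scene"); im=f["img"][:,:,::-1].copy()
    c=proj(f,p).astype(int)
    for P in(p,p-[0,0,19],p+[0,0,45]): cv2.circle(im,tuple(proj(f,P).astype(int).tolist()),1,(0,255,0),-1)
    return cv2.resize(im[c[1]-75:c[1]+75,c[0]-50:c[0]+50],None,fx=4,fy=4,interpolation=cv2.INTER_CUBIC)
a=shot(); arm.open_gripper(); b=shot()
cv2.imwrite("pics/c.png",np.hstack([a,b])); print(arm.read_clock(),arm.read_width())
E
```

```text
12.2083 88.35147382604785
```

View pics/c.png

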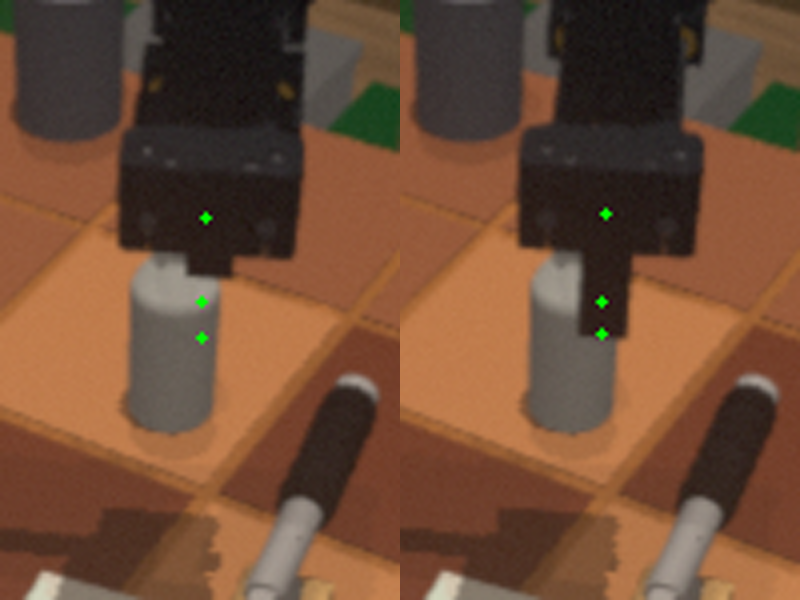

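Opening makes the fingers reach the stated 19 mm, while closed ones sit about 30 mm shorter. So I'll straddle the grip with open fingers and push with the trailing finger's pad.

```bash
cat >> h.py <<'E'
def pose2(phi,z=142):
    r=np.array([np.cos(phi),np.sin(phi),0]); t=np.array([r[1],-r[0],0])
    p=B+150*r+30*t; p[2]=z
    return p,np.column_stack([r,t,[0,0,-1]])
E
python3 - <<'E'
from h import *
phi=np.radians(111); p,R=pose2(phi,230); arm.reach(p,R); p,R=pose2(phi); print(arm.move_straight(p,R,contact_N=6))
f0=np.array(arm.read_wrist_force()); np.save("f0.npy",f0); print(arm.read_clock(),f0.round(2),np.round(arm.read_joints()))
while phi>np.radians(100)-.4:
    phi-=.04; p,R=pose2(phi); arm.move_straight(p,R,max_speed=60)
    m,F=moment(f0); print(round(np.degrees(phi),1),round(m,2),F.round(1),round(arm.read_clock(),2),np.round(np.array(arm.read_position())-p,1))
    if abs(m)>20 or abs(F[2])>8: break
E
```

```text
False
14.4 [-0.39 -0.19  0.72] [22. 26. 81. -0. 73.  1.]
108.7 -0.46 [ 0.3  0.8 -1.1] 14.65 [0.4 0.1 0.9]
106.4 0.68 [-0.6 -0.4 -1.3] 14.9 [-0.  -0.   0.2]
104.1 -1.33 [ 1.3  0.4 -1.4] 15.15 [-0.1 -0.   0. ]
101.8 0.46 [-0.4 -0.9 -1.1] 15.4 [-0.1 -0.  -0.1]
99.5 -0.01 [ 0.  -0.3 -0.7] 15.65 [-0.1 -0.1 -0.1]
97.2 0.6 [-0.6  0.2 -0.7] 15.9 [-0.1 -0.  -0.1]
95.0 -0.27 [ 0.2 -0.7 -0.8] 16.15 [-0.1 -0.  -0.1]
92.7 -0.49 [ 0.5  0.3 -0.4] 16.4 [-0.1 -0.  -0.1]
90.4 0.33 [-0.4 -0.5 -0.9] 16.65 [-0.1 -0.  -0.1]
88.1 -0.42 [ 0.3 -0.6 -1.3] 16.9 [-0.1 -0.  -0.1]
85.8 -0.26 [ 0.2 -0.2 -0.7] 17.15 [-0.1 -0.  -0.1]
83.5 -0.84 [ 0.8 -0.3 -0.8] 17.4 [-0.1 -0.  -0.1]
81.2 0.06 [ 0.1  0.3 -1.3] 17.65 [-0.1  0.  -0. ]
78.9 -0.04 [-0.  -0.2 -0.9] 17.9 [-0.1 -0.  -0.1]
76.6 0.25 [-0.1  0.3 -0.9] 18.15 [-0.1 -0.  -0. ]
```

```bash
python3 - <<'E'
from h import *
p=np.array(arm.read_position());print(p,arm.read_width())
o=[]
for c in("scene","wrist"):
    f=arm.grab_frame(c)
    for n in("wrench_grip","bolt_axis"):
        for q in arm.pinpoint(n,f)[:1]: print(c,n,round(q["p"],2),np.round(np.array(q["at"])*[640,480]),onz(f,q["at"],145).round(1))
    im=f["img"][:,:,::-1].copy()
    R=np.array(arm.read_ee_rot())
    for P in(p,p-[0,0,19],p+R[:,1]*44,p-R[:,1]*44): cv2.circle(im,tuple(proj(f,P).astype(int).tolist()),2,(0,255,0),-1)
    o.append(im)
a=cv2.resize(o[0][80:240,320:480],(480,480),interpolation=cv2.INTER_CUBIC)
cv2.imwrite("pics/d.png",np.hstack([a,cv2.resize(o[1],(320,240),interpolation=cv2.INTER_AREA).repeat(2,0)[:480]]))
E
```

```text
[546.7777018  298.98411463 141.95864329] 88.16317656450347
scene wrench_grip 0.69 [385. 165.] [454.6 308.2 145. ]
scene bolt_axis 0.98 [363. 217.] [482.1 163.8 145. ]
wrist wrench_grip 0.59 [150. 304.] [459.2 309.7 145. ]
```

View pics/d.png

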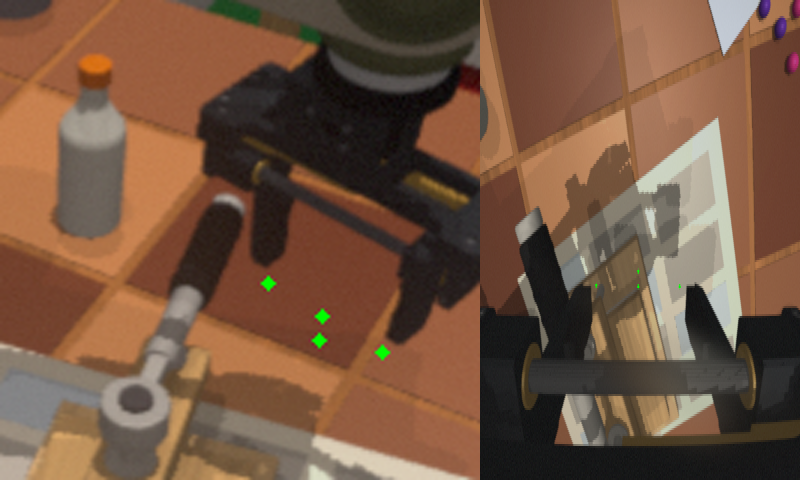

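Both views agree that the tips end about 17 mm above the reported TCP, not 19 mm below it. The scrape at the handle's top also fits, and xy fits too. I'll straddle again about 35 mm lower, guarded by contact force, and push with click detection.

```bash
python3 - <<'E'
from h import *
Z=108
p=np.array(arm.read_position()); arm.move_straight(p+[0,0,50],max_speed=400)
phi=np.radians(111); p,R=pose2(phi,185); arm.reach(p,R); p,R=pose2(phi,Z)
hit=arm.move_straight(p,R,contact_N=6,max_speed=120); print(hit,arm.read_clock(),arm.read_position())
if hit: raise SystemExit
def meas():
    v=[]
    for _ in range(3): v.append(moment(f0)); arm.wait(.01)
    return np.mean([a for a,_ in v]),np.mean([b for _,b in v],0)
f0=np.array(arm.read_wrist_force()); c=None; ms=[]; pk=0
while 1:
    tr=0 if c is None else c-phi
    phi-=.04 if tr<.4 else .02
    p,R=pose2(phi,Z); arm.move_straight(p,R,max_speed=60)
    m,F=meas(); ms.append(m); print(round(np.degrees(phi),1),round(m,2),F.round(1),round(arm.read_clock(),2))
    if c is None:
        if m>4: c=phi
        elif phi<np.radians(90): print("no contact");break
    a=np.mean(ms[-2:]); pk=max(pk,a)
    if tr>.4 and a<pk-1.5: print("CLICK",tr);break
    if m>18 or abs(F[2])>9 or tr>1.15: print("abort");break
np.save("phi.npy",phi)
E
```

```text
False 20.0833 [457.89267998 310.86973606 108.51696024]
108.7 -0.9 [ 1.  -1.  -0.5] 20.36
106.4 -0.57 [ 0.6 -0.7 -0.8] 20.63
104.1 -0.68 [ 0.7 -0.7 -0.3] 20.91
101.8 -0.75 [ 0.7 -0.2 -0.2] 21.18
99.5 -0.87 [0.9 0.  0.1] 21.46
97.2 4.52 [-4.5 -1.  -0.1] 21.73
95.0 5.08 [-5.1 -1.3  0.8] 22.01
92.7 5.66 [-5.8 -1.1  1. ] 22.28
90.4 6.07 [-6.1 -0.2  0.6] 22.56
88.1 5.54 [-5.7 -0.6  0.9] 22.83
85.8 5.85 [-6.  -0.   0.8] 23.11
83.5 6.31 [-6.7 -0.5  0.7] 23.38
81.2 6.25 [-6.4  0.2  0.9] 23.66
78.9 5.98 [-6.2  0.4  0.9] 23.93
76.6 6.32 [-6.6  0.5  0.6] 24.21
74.3 6.82 [-7.2  0.5  0.7] 24.48
73.2 7.6 [-7.8  1.1  0.8] 24.76
72.0 7.58 [-7.8  1.2  1. ] 25.03
70.9 8.04 [-8.1  1.8  0.6] 25.31
69.7 8.18 [-8.5  1.6  0.5] 25.58
68.6 8.08 [-8.5  1.4  0.8] 25.86
67.5 7.89 [-8.7  0.9  1.3] 26.13
66.3 7.7 [-7.9  1.8  1.1] 26.41
65.2 8.45 [-8.5  2.4  1.1] 26.68
64.0 8.6 [-8.8  2.4  1.4] 26.96
62.9 8.27 [-8.9  1.9  1.1] 27.23
61.7 8.53 [-8.8  2.5  0.8] 27.51
60.6 8.64 [-9.1  2.5  0.7] 27.78
59.4 8.87 [-8.8  3.2  0.9] 28.06
58.3 8.37 [-9.   2.4  0.8] 28.33
57.1 7.99 [-8.6  2.4  1. ] 28.61
56.0 9.04 [-9.3  3.3  0.9] 28.88
54.9 8.52 [-9.3  2.7  0.4] 29.16
53.7 9.68 [-9.9  3.8  1.4] 29.43
52.6 9.4 [-10.1   3.4   1.6] 29.71
51.4 7.89 [-8.9  2.6  0.9] 29.98
50.3 7.47 [-8.3  2.7  1.3] 30.26
CLICK 0.8000000000000007
```

The force peaked near 10.4 N (bias removed) and then fell for two readings in a row. I'll take up to two more small steps to confirm, then release, centre and lift.

```bash
python3 - <<'E'
from h import *
phi=float(np.load("phi.npy")); f0=np.load("f0.npy")*0; Z=108
def mm():
    v=[]
    for _ in range(3): v.append(moment(f0)[0]); arm.wait(.01)
    return np.mean(v)
ms=[mm()]; print(ms)
for _ in range(2):
    phi-=.02; p,R=pose2(phi,Z); arm.move_straight(p,R,max_speed=60); ms.append(mm()); print(round(ms[-1],2))
    if ms[-1]<ms[0]-.9: break
ok=ms[-1]<ms[0]-.5
print("confirmed",ok)
if ok:
    for d in(.05,.1,.15,.22,.3):
        p,R=pose2(phi+d,Z); arm.move_straight(p,R,max_speed=80); print(d,round(mm(),2))
    arm.move_straight(p+[0,0,100],max_speed=300)
    f=arm.grab_frame("top")
    for n in("wrench_grip","bolt_axis"):
        for q in arm.pinpoint(n,f)[:1]: print(n,round(q["p"],2),onz(f,q["at"],145).round(1))
    cv2.imwrite("pics/e.png",f["img"][100:340,120:520,::-1].repeat(2,0).repeat(2,1))
print(np.degrees(phi),arm.read_clock())
E
```

```text
[np.float64(8.12276161557497)]
7.85
7.19
confirmed True
0.05 8.99
0.1 11.16
0.15 0.26
0.22 0.49
0.3 -0.36
bolt_axis 0.7 [480.5 168.1 145. ]
47.97464253560939 32.925
```

View pics/e.png

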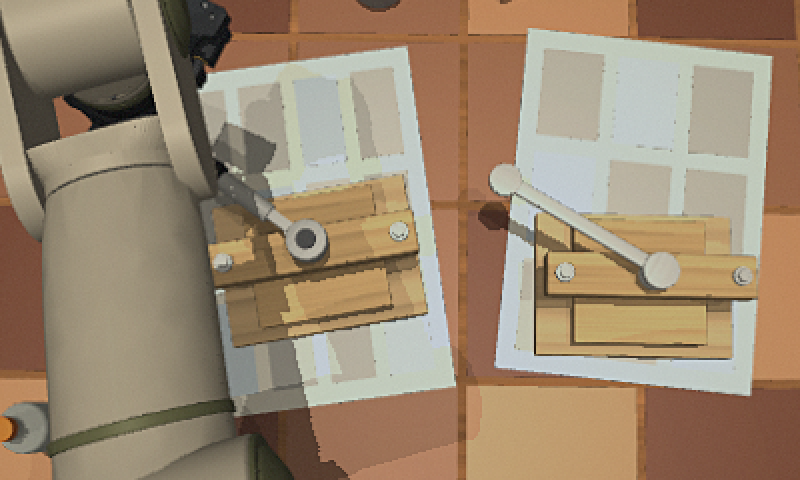

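The handle now runs up and to the left from the head at (306,240), so it has turned clockwise, and the spanner is unchanged. The arm is raised clear, so I'm handing in.

```bash
python3 -c "
from bench import arm
print(arm.read_wrist_force()); print(arm.close_job())"
```

```text
[ 0.48229568 -0.56234562 -0.00740578]
the job is handed in; nothing more can be done
None
```

I handed the job in at about 33 s: going by the push force, the click wrench clicked after about 0.75 rad, was stopped about 0.1 rad into its 0.28 rad free travel and sprang back straight, and the spanner was not touched; an earlier attempt with the fingers too high only scraped over the grip, pressing with up to about 7 N.

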